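# Rack the last batteries and inspect a crusted terminal under the reading lens

## Robot

A 7-joint arm with a two-finger parallel gripper is mounted at the origin on the work surface. World frame = base frame: x ahead of the robot, y to its left, z up, the work surface at z = 0. Lengths are in m, angles in rad, forces in N, time in s.
With the tool pointing down it reaches from about 0.4 to 0.85 m from the base axis. Payload 10.4 kg.
Tool frame: the origin (TCP) lies on the centre line of the jaws, within the pads' length; the fingertips stand 11 mm ahead of it and the grasp point (between the pads) lies 8 mm behind it (tip_reach is the distance from the TCP to the fingertips, in m); z points along the fingers, y is the line along which they close (so a half turn about z gives the same grasp; the last joint's range is limited). The gripper opens to 85 mm and grips with 20 to 120 N. Pads are 22 mm wide; open, the fingers measure 114 mm over their backs; the gripper's body (76 mm by 85 mm) begins 54 mm behind the grasp point. The pads swing forward as they close: fully open they stand 13 mm farther back than shut.
Start: joints at [1.18, 0.332, -0.065, 1.46, 0.022, 1.35, -0.088], TCP at [0.225, -0.583, 0.242] pointing down, gripper open.
Joint ranges: [-2.6, 2.6], [-0.5, 2.12], [-1.47, 1.34], [0.16, 2.42], [-1.27, 4.41], [0.06, 2.06], [-2.6, 2.6]. Speed limits (rad/s): [2.22, 2.22, 2.79, 2.79, 3.14, 3.14, 3.14].

## Interface

Orientations are given as a unit quaternion [x, y, z, w].
In Python, from workcell import get_obs, camera, hand_in, tip_reach gives the robot as it stands. The module is installed in compiled form; this text tells all that it offers.
- The arm moves only by the tool move_arm, never from a script. Its argument "plan" is a list of rows, each an object with "delta_pos": the shift along the tool's x, y, z in normalised numbers (1 is 1 m), a list of three; "turn": the turn, a rotation vector about the tool's x, y, z in parts of the range, where 1.0 means pi/2 rad, a list of three; "fingers": the closure, from 0 (fully open) to 1 (shut). A call has 1 to 12 rows; each row is the pose to reach, as a shift and turn from the pose commanded when the call began, along the tool's axes at that moment; what a row does not reach only later rows make up. A row lasts 1/8 s, in which the tool goes at most 62.5 mm and 10.7 degrees, less where a joint would pass 70% of its speed; a pose out of reach is approached as far as the arm can. A shift or turn number past 1, either way, is cut back to 1. A call with a gripper value outside its range is refused whole. The fingers move at their own pace and stop on an object; "force" is the grip in N (left out, the last holds). Time passes only in rows, so rows that repeat a pose let the fingers close. It gives the time, the measured TCP pose, the force, the opening and the grip force at its end, in the units of the state.
- get_obs(): the state, without advancing time (a new reading comes with each control period).
- camera(name): name is "scene" or "top"; returns a dict with "color" (420x560x3 uint8, red, green, blue), "range_z" (420x560 float32, m along the optical axis (not along the pixel's ray), 0 where there is no reading), "fx", "fy", "cx", "cy" (pixels), "k1" (the pictures are not rectified: a ray, as slopes to the right and down, at radius r is drawn at 1 + k1 r^2 times it, then the intrinsics apply), "R" (3x3) and "t" (3): a world point X has camera coordinates R X + t. Camera axes: x right, y down, z forward; pixel columns grow to the right and rows downward; lengths in m; the calibration is good to about 2 mm. A picture is of the moment at which its call begins.
- hand_in(): hands the job in; it is judged then, once.
The state is a dict: "clock": time; "joint_pos": joint angles; "joint_velocities": joint speeds; "tau": joint torques, N m; "position": TCP position; "ee_rot": TCP orientation; "ft_force": force on the tool from outside, world axes, zero at the start; "torque": the same for the moment, N m; "grip_width": opening from 0.0 (shut) to 1.0 (fully open); "grasp_force": force on a finger pad.
Only numpy, scipy, OpenCV 4.12 (cv2) and the standard library are available. Lean on these libraries where they do the work, as an engineer would, in place of code of your own. Each camera call takes 0.05 s, during which the arm holds its last target. There are 200 camera calls.

## Task

Finish packing the grey battery box: stand the loose D cell with the green-crusted terminal and the loose 9-volt battery in the two gaps of its row, upright, terminals up, right down on its floor. Then pick up the reading lens by its handle and hold it level and still, the glass centred over that crusted terminal and the rim at the height of the height gauge's red-tipped pointer, which is set to the focal height; finish while still holding it there. Never touch the box or the batteries with the lens, and leave the batteries already in the box standing, the gauge as set and the other things where they lie.

Things in the scene. Friction and masses are not known exactly. Their poses are not given: they have to be found in the camera images.
- battery_box: Open grey box fixed to the table, 42 (x) x 128 (y) x 26 mm high, walls and floor 3 mm, no partitions. Origin: centre of its underside, z up. Its row from the +y end: a black D cell (in), a gap of about 38 mm for the crusted D cell, a black C cell (in), a gap of about 23 mm for the 9-volt battery against the -y wall. All four leave about 12 mm of play.
- crusted_d: Loose blue D cell with a white band, 33.2 mm diameter, 61.5 mm tall with its 2 mm nub, 0.14 kg, standing on the table nub up, green-blue crust round the nub. Origin at the centre of its underside, z up its axis.
- crusted_d_plus (a point): Top of the nub (terminal) of the crusted D cell, on its axis, 61.5 mm above its underside.
- nine_volt: Loose 9-volt block battery, black and orange, 26.5 (its x) x 17.5 (its y) x 46 mm tall, plus two 2.5 mm snap studs on top, 0.046 kg, standing on the table studs up. Origin: centre of its underside. In the box its x lies along the box's x (17.5 mm along the row), either way round.
- d_in_box: Black D cell with a copper band, 33.2 mm diameter, 61.5 mm tall, already standing loose in the box at its +y end. Origin at the centre of its underside.
- c_in_box: Black C cell with a copper band, 26.2 mm diameter, 50 mm tall, already standing loose in the box between the two gaps. Origin at the centre of its underside.
- lens: Loose reading lens, 0.11 kg, lying flat: glass in a black rim 72 mm in diameter, 12 mm thick; dark wooden handle with flat sides, 18 mm wide, 16 mm high, reaching from 47 to 137 mm from the glass centre along the lens's -x. Origin under the glass centre, level with the underside of rim and handle; z up, square to the glass.
- lens_center (a point): Centre of the glass, 6 mm above the underside, at half the thickness of the rim.
- lens_grip (a point): Point in the handle 75 mm from the glass centre along the lens's -x, 8 mm above the underside: a good place to grip.
- pointer_tip (a point): Tip of the red-ended pointer of the height gauge, 58 mm in front of the gauge's centre; its height is the focal height for the centre of the lens rim. The tip is the far end along the pointer's -x.
- height_gauge: Height gauge fixed to the table: base 95 x 60 x 34 mm, upright ruled beam 287 mm tall standing 30 mm behind its centre, a slide with a steel pointer towards its -x. Origin at the centre of its underside.
- tape_roll: Roll of masking tape lying flat, 104 mm diameter, 24 mm high. A bystander. Origin at the centre of its underside.
- screwdriver: Screwdriver with a red handle, about 200 mm long, lying flat. A bystander.
- cell_holder: Black holder, 62 x 60 mm, 30 mm high, with two blue cells lying in it. A bystander. Origin at the centre of its underside.
- buzzer: Black and red buzzer disc, 40 mm diameter, 11 mm high. A bystander. Origin at the centre of its underside.
Mind the look-alikes: they are no part of the job. What is shaped like the crusted_d but yellow is not meant. Several things look just like the lens: the one meant starts farthest to the robot's left.

How it is judged:
On the way:
1. the crusted D cell and the 9-volt battery stand upright on the floor of the battery box, released, with the lens not yet picked up (x of crusted_d in the frame of battery_box between -0.012 and 0.012 m and y of crusted_d in the frame of battery_box between -0.055 and 0.055 m and z of crusted_d in the frame of battery_box between -0.001 and 0.007 m and angle between each of crusted_d, nine_volt's own z axis and vertical below 0.12 rad and x of nine_volt in the frame of battery_box between -0.012 and 0.012 m and y of nine_volt in the frame of battery_box between -0.055 and 0.055 m and z of nine_volt in the frame of battery_box between -0.001 and 0.007 m and contact force between each of crusted_d, nine_volt and the fingers below 0.1 N and height (world z) of lens_center below 0.02 m), for 0.2 s.
At the end, for the whole second after the job is handed in: All four batteries stand upright (7 deg) on the box floor (4 mm). The gripper holds the lens by its handle, still and level (5 deg), glass centre within 12 mm sideways of the crusted terminal and 8 mm of the height of the pointer tip, touching neither box, batteries nor gauge (x of crusted_d in the frame of battery_box between -0.012 and 0.012 m and y of crusted_d in the frame of battery_box between -0.055 and 0.055 m and z of crusted_d in the frame of battery_box between -0.001 and 0.007 m and angle between each of crusted_d, nine_volt, d_in_box, c_in_box's own z axis and vertical below 0.12 rad and x of nine_volt in the frame of battery_box between -0.012 and 0.012 m and y of nine_volt in the frame of battery_box between -0.055 and 0.055 m and z of nine_volt in the frame of battery_box between -0.001 and 0.007 m and z of d_in_box in the frame of battery_box between -0.001 and 0.007 m and z of c_in_box in the frame of battery_box between -0.001 and 0.007 m and z of lens_center in the frame of pointer_tip between -0.008 and 0.008 m and horizontal distance between lens_center and crusted_d_plus below 0.012 m and angle between lens's own z axis and vertical below 0.09 rad and horizontal distance between the grasp point and lens_center above 0.042 m and linear speed of lens below 0.02 m/s and angular speed of lens below 0.15 rad/s and contact force between lens and the fingers above 1 N and contact force between lens and crusted_d below 0.1 N and contact force between lens and nine_volt below 0.1 N and contact force between lens and d_in_box below 0.1 N and contact force between lens and c_in_box below 0.1 N and contact force between lens and battery_box below 0.1 N and contact force between lens and height_gauge below 0.1 N); the arm keeps its last pose, push and grip.
It fails at once if a battery already in the box is tipped over or lifted out (angle between any of d_in_box, c_in_box's own z axis and vertical above 0.35 rad or z of any of d_in_box, c_in_box in the frame of battery_box above 0.02 m).
It fails at once if the lens touches the box or a battery (contact force between lens and crusted_d above 0.3 N or contact force between lens and nine_volt above 0.3 N or contact force between lens and d_in_box above 0.3 N or contact force between lens and c_in_box above 0.3 N or contact force between lens and battery_box above 0.3 N).
It fails at once if the setting of the height gauge is changed by more than 5 mm (distance of pointer_tip from where it was at the start of the episode above 0.005 m).
It fails at once if the tape roll, screwdriver, cell holder or buzzer is moved more than 20 mm (distance of any of tape_roll, screwdriver, cell_holder, buzzer from where it was at the start of the episode above 0.02 m).
It also fails if it takes over 67 s, if anything falls off the work surface, if the arm or the gripper's body presses on something with over 40 N, if the wrist force passes 120 N, or if a joint passes its speed limit or range.

## Working session

There is one attempt and no reset: what is moved stays moved. The work goes in short steps, Python scripts to look and compute and a tool call to move; the robot and the scene stay as the last step left them, time stands still between calls to the robot, and variables do not carry over. Pictures are saved under pics/ and viewed, at most 10 in all, crops included, and the job is handed in when it is done.

Besides the shell and the picture viewer there is one more tool, called after ">>>" as name(argument=value, ...), one argument or row to a line, values as JSON. move_arm: Moves the arm, as the interface text tells. Its arguments: {"type":"object","properties":{"plan":{"type":"array","items":{"type":"object","properties":{"delta_pos":{"type":"array","items":{"type":"number"}},"turn":{"type":"array","items":{"type":"number"}},"fingers":{"type":"number"}}}},"force":{"type":"number"}},"required":["plan"]}

```bash
mkdir -p pics
cat > h.py <<'E'
import numpy as np, cv2
from workcell import get_obs, camera, hand_in, tip_reach
def slopes(c,u,v):
    p=np.array([[(u-c['cx'])/c['fx'],(v-c['cy'])/c['fy']]],float).reshape(1,1,2)
    K=np.eye(3); return cv2.undistortPoints(p,K,np.array([c['k1'],0,0,0.]))[0,0]
def ray(c,u,v):
    s=slopes(c,u,v); R=np.array(c['R']);t=np.array(c['t'])
    return -R.T@t, R.T@np.array([s[0],s[1],1.])
def plane(c,u,v,z):
    o,d=ray(c,u,v); return o+d*(z-o[2])/d[2]
def cloud(c):
    h,w=c['range_z'].shape; v,u=np.mgrid[:h,:w]
    p=np.stack([(u-c['cx'])/c['fx'],(v-c['cy'])/c['fy']],-1).reshape(-1,1,2).astype(float)
    s=cv2.undistortPoints(p,np.eye(3),np.array([c['k1'],0,0,0.])).reshape(h,w,2)
    Z=c['range_z'][...,None]; P=np.concatenate([s*Z,Z],-1)
    W=(P-np.array(c['t']))@np.array(c['R']); W[c['range_z']<=0]=np.nan
    return W
E
python3 - <<'E'
from h import *
import pickle
o=get_obs(); print(o, tip_reach)
for n in('scene','top'):
    c=camera(n); pickle.dump(c,open(n+'.pkl','wb'))
    print(n,c['fx'],c['k1'],-np.array(c['R']).T@c['t'])
    cv2.imwrite(f'pics/{n}0.png',cv2.resize(c['color'][:,:,::-1],(800,600),interpolation=cv2.INTER_CUBIC))
E
```

```text
{'clock': 0.0, 'joint_pos': array([ 1.18039857,  0.33289124, -0.06474399,  1.46096147,  0.02161944,
        1.34985914, -0.08849514]), 'joint_velocities': array([ 6.99945532e-05,  1.04176326e-03,  2.30963142e-04, -6.35299064e-04,
       -3.64793193e-04,  5.63703602e-04, -1.43548487e-03]), 'tau': array([-9.37017649e-04, -6.25461173e+01,  4.83697979e-02, -3.91607058e+01,
        1.60633202e-02,  9.91525798e-03,  5.10972342e-06]), 'position': array([ 0.22461246, -0.58286271,  0.2414943 ]), 'ee_rot': array([ 9.83131358e-01,  1.82899500e-01, -1.64000403e-04, -6.92116213e-04]), 'ft_force': array([-0.54508996, -0.15467686,  0.37322237]), 'torque': array([-0.04818778, -0.02978351,  0.06564422]), 'grasp_force': 0.0, 'grip_width': 0.9980828815896027} 0.011
scene 541.4116722476463 -0.029907867127020198 [1.00709603 0.94194274 1.04879195]
top 474.53996691870424 -0.0174337520260692 [ 0.40685163 -0.01959981  1.35407587]
```

View pics/top0.png

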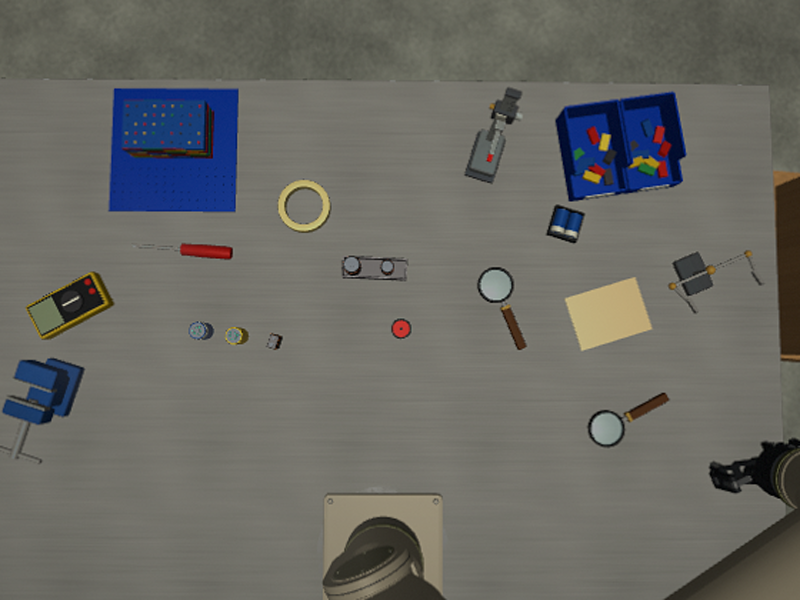

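View pics/scene0.png

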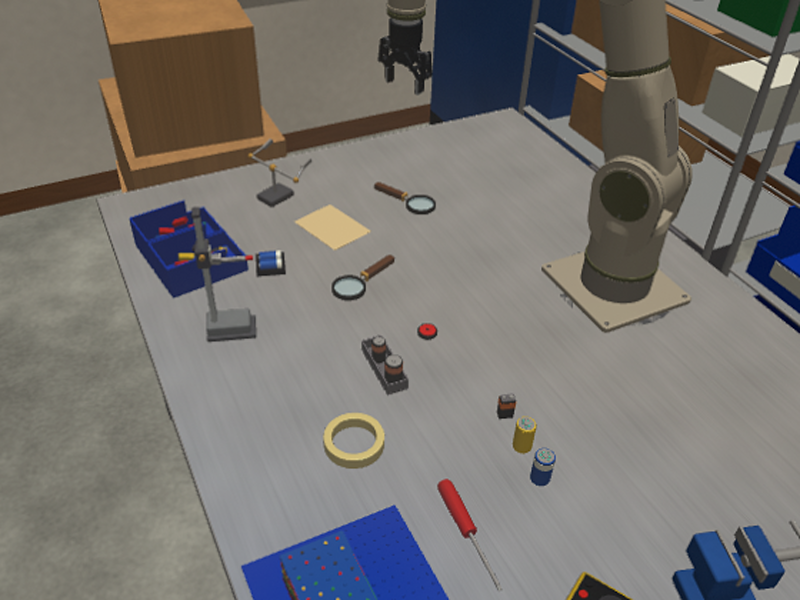

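Top view (800x600): blue D at (200,330), yellow look-alike (236,336), 9-volt (274,341), box about (375,267) with D at left and C near (387,267); the lens meant is at (495,285), being farther left than the one at (605,428); the gauge pointer's red tip is at about (490,158). The scene view confirms this.

```bash
cat > m.py <<'E'
from h import *
import sys
def mask_rect(W,lo,hi):
    return np.all((W>lo)&(W<hi),-1)
def circ(P):  # algebraic circle on top rim points
    (x,y),r=cv2.minEnclosingCircle(P[:,:2].astype(np.float32)); return np.round([x,y,r],4)
def rect(P): 
    c,s,a=cv2.minAreaRect((P[:,:2]*1000).astype(np.float32)); return np.round(c,1),np.round(s,1),round(a,1)
E
python3 - <<'E'
from m import *
import pickle
T=pickle.load(open('top.pkl','rb'));S=pickle.load(open('scene.pkl','rb'))
WT,WS=cloud(T),cloud(S)
# approx windows by top px (800 scale -> *0.7)
def at(u,v,z): return plane(T,u*.7,v*.7,z)[:2]
for n,u,v,z in(('D',200,330,.06),('yel',236,336,.06),('9v',274,341,.046),('Din',351,265,.064),('Cin',387,267,.053)):
    p=at(u,v,z)
    for nm,W in(('T',WT),('S',WS)):
        m=mask_rect(W,[p[0]-.026,p[1]-.026,z-.012],[p[0]+.026,p[1]+.026,z+.012]); P=W[m]
        if len(P)<5: print(n,nm,p,len(P)); continue
        print(n,nm,p.round(3),len(P),'z95 %.4f'%np.percentile(P[:,2],90),circ(P),rect(P))
p=at(375,267,.026)
for nm,W in(('T',WT),('S',WS)):
    P=W[mask_rect(W,[p[0]-.06,p[1]-.1,.021],[p[0]+.06,p[1]+.1,.031])]; print('box',nm,p.round(3),len(P),rect(P),P.min(0),P.max(0),np.median(P[:,2]))
# lens
p=at(505,310,.01)
P=WT[mask_rect(WT,[p[0]-.15,p[1]-.1,.005],[p[0]+.15,p[1]+.1,.022])]; print('lens',p,len(P),rect(P),np.median(P[:,2]))
# wood / rim colour masks
C=T['color'].astype(int); hsv=cv2.cvtColor(T['color'],cv2.COLOR_RGB2HSV)
print('hsv handle',hsv[int(330*.7),int(515*.7)],'ptr',hsv[110,342],'tbl',hsv[200,200])
# pointer: red px
for nm,c,W,box in(('T',T,WT,(90,130,325,360)),('S',S,WS,(170,192,150,185))):
    h=cv2.cvtColor(c['color'],cv2.COLOR_RGB2HSV); a,b,cc,d=box
    m=np.zeros(h.shape[:2],bool); m[a:b,cc:d]=True
    m&=((h[...,0]<8)|(h[...,0]>172))&(h[...,1]>130)&(h[...,2]>70)
    v,u=np.nonzero(m); print(nm,list(zip(u,v)), W[m].round(3).tolist()[:20])
for n,c in(('top',T),('scene',S)): pass
a=cv2.resize(T['color'][75:135,310:370,::-1],(390,390),interpolation=cv2.INTER_NEAREST)
b=cv2.resize(S['color'][145:245,125:225,::-1],(390,390),interpolation=cv2.INTER_NEAREST)
cv2.imwrite('pics/g.png',np.hstack([a,b]))
E
```

```text
D T [0.431 0.348] 127 z95 0.0619 [0.4313 0.3542 0.0172] (array([431.2, 354.3]), array([32.8, 31. ]), 44.9)
D S [0.431 0.348] 169 z95 0.0627 [0.4319 0.3585 0.0174] (array([431.3, 358.7]), array([32.5, 32.7]), 54.7)
yel T [0.42 0.28] 124 z95 0.0622 [0.4219 0.2856 0.0173] (array([422.2, 285. ]), array([30. , 30.9]), 0.2)
yel S [0.42 0.28] 156 z95 0.0623 [0.4206 0.2881 0.0195] (array([422.8, 289. ]), array([34.7, 31.2]), 71.0)
9v T [0.411 0.21 ] 66 z95 0.0478 [0.4109 0.2125 0.0147] (array([411.4, 213.2]), array([18. , 26.1]), 72.5)
9v S [0.411 0.21 ] 90 z95 0.0501 [0.4122 0.2167 0.0158] (array([411.8, 216.8]), array([20.4, 27.3]), 70.1)
Din T [0.557 0.062] 118 z95 0.0643 [0.5598 0.0619 0.0171] (array([560.3,  62.9]), array([31.4, 30.6]), 1.1)
Din S [0.557 0.062] 127 z95 0.0660 [0.5584 0.0652 0.0193] (array([560.3,  65.2]), array([33.6, 33.6]), 83.2)
Cin T [ 0.554 -0.007] 71 z95 0.0536 [ 0.5572 -0.0065  0.0131] (array([557.3,  -7. ]), array([22.2, 23.3]), 90.0)
Cin S [ 0.554 -0.007] 78 z95 0.0536 [ 0.558  -0.0021  0.0152] (array([558.1,  -2.2]), array([26.9, 24.2]), 65.5)
box T [0.557 0.0
[... 1585 characters left out ...]
t64(176), np.int64(179)), (np.int64(172), np.int64(180)), (np.int64(173), np.int64(180)), (np.int64(174), np.int64(180)), (np.int64(175), np.int64(180)), (np.int64(176), np.int64(180)), (np.int64(172), np.int64(181)), (np.int64(173), np.int64(181)), (np.int64(174), np.int64(181)), (np.int64(175), np.int64(181)), (np.int64(176), np.int64(181))] [[0.741, -0.188, 0.18], [0.739, -0.187, 0.18], [0.736, -0.189, 0.177], [0.733, -0.189, 0.177], [0.731, -0.184, 0.18], [0.741, -0.188, 0.177], [0.74, -0.183, 0.18], [0.738, -0.181, 0.181], [0.734, -0.186, 0.175], [0.732, -0.182, 0.178], [0.742, -0.186, 0.175], [0.741, -0.18, 0.179], [0.737, -0.186, 0.174], [0.735, -0.183, 0.175], [0.733, -0.181, 0.175]]
```

View pics/g.png

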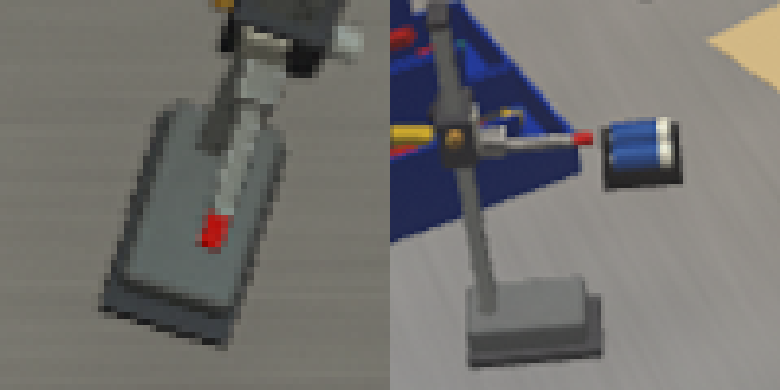

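The red tip is at about (0.732, -0.187), with its upper surface near 0.177. The crusted D is at (0.431, 0.356), the 9-volt at (0.412, 0.215), and the box at (0.557, 0.020) with yaw about -2.2°. Next I'll write the move helper.

```bash
cat > go.py <<'E'
from h import *
import sys
from scipy.spatial.transform import Rotation as Ro
# args: groups x,y,z,psi
o=get_obs(); p=o['position']; R=Ro.from_quat(o['ee_rot'])
x=R.as_matrix()[:,0]
print('at',p.round(4),'psi',round(np.arctan2(x[1],x[0]),3),'w',round(o['grip_width'],3),'F',round(o['grasp_force'],1),'t',round(o['clock'],2),'ft',o['ft_force'].round(1),'q',o['joint_pos'].round(2))
for a in sys.argv[1:]:
    x,y,z,s=map(float,a.split(','))
    Rt=Ro.from_matrix(np.array([[np.cos(s),np.sin(s),0],[np.sin(s),-np.cos(s),0],[0,0,-1.]]))
    print(a,'->',R.inv().apply(np.array([x,y,z])-p).round(4).tolist(),(R.inv()*Rt).as_rotvec().round(3).tolist())
E
python3 go.py .5,-.1,.25,1.0 .4315,.356,.15,1.53 .4315,.356,.042,1.53
```

```text
at [ 0.2246 -0.5829  0.2416] psi 0.368 w 0.998 F 0.0 t 0.1 ft [ 0.4  0.3 -0.8] q [ 1.18  0.33 -0.06  1.46  0.02  1.35 -0.09]
.5,-.1,.25,1.0 -> [0.4306, -0.3516, -0.008] [-0.001, -0.0, -0.632]
.4315,.356,.15,1.53 -> [0.5306, -0.8016, 0.0926] [-0.001, -0.001, -1.162]
.4315,.356,.042,1.53 -> [0.5307, -0.8015, 0.2006] [-0.001, -0.001, -1.162]
```

Units first: turns go in shares of pi/2 rad. So -1.162 rad / 1.5708 = -0.7398.

>>> move_arm(
  plan=[
    {"delta_pos": [0.43, -0.352, -0.008], "turn": [0, 0, -0.4023], "fingers": 0},
    {"delta_pos": [0.43, -0.352, -0.008], "turn": [0, 0, -0.4023], "fingers": 0},
    {"delta_pos": [0.43, -0.352, -0.008], "turn": [0, 0, -0.4023], "fingers": 0},
    {"delta_pos": [0.43, -0.352, -0.008], "turn": [0, 0, -0.4023], "fingers": 0},
    {"delta_pos": [0.43, -0.352, -0.008], "turn": [0, 0, -0.4023], "fingers": 0},
    {"delta_pos": [0.43, -0.352, -0.008], "turn": [0, 0, -0.4023], "fingers": 0},
    {"delta_pos": [0.43, -0.352, -0.008], "turn": [0, 0, -0.4023], "fingers": 0},
    {"delta_pos": [0.43, -0.352, -0.008], "turn": [0, 0, -0.4023], "fingers": 0},
    {"delta_pos": [0.53, -0.802, 0.09], "turn": [0, 0, -0.7398], "fingers": 0},
    {"delta_pos": [0.53, -0.802, 0.09], "turn": [0, 0, -0.7398], "fingers": 0},
    {"delta_pos": [0.53, -0.802, 0.09], "turn": [0, 0, -0.7398], "fingers": 0},
    {"delta_pos": [0.53, -0.802, 0.09], "turn": [0, 0, -0.7398], "fingers": 0},
  ],
  force=40,
)

```text
clock: 1.6
position: [0.4514, 0.0978, 0.202]
ee_rot: [0.721, 0.693, -0.0, 0.0]
ft_force: [0.8, -0.6, 0.4]
grip_width: 1.002
grasp_force: 0.0
```

```bash
python3 go.py .4315,.356,.14,1.53 .4315,.356,.042,1.53
```

```text
at [0.4514 0.0978 0.202 ] psi 1.532 w 1.002 F 0.0 t 1.6 ft [ 0.8 -0.6  0.4] q [ 0.47  0.05 -0.79  1.89  0.04  1.21 -0.37]
.4315,.356,.14,1.53 -> [0.2573, -0.03, 0.0618] [0.0, 0.001, 0.002]
.4315,.356,.042,1.53 -> [0.2573, -0.03, 0.1598] [0.0, 0.001, 0.002]
```

>>> move_arm(
  plan=[
    {"delta_pos": [0.257, -0.03, 0.05], "turn": [0, 0, 0], "fingers": 0},
    {"delta_pos": [0.257, -0.03, 0.05], "turn": [0, 0, 0], "fingers": 0},
    {"delta_pos": [0.257, -0.03, 0.05], "turn": [0, 0, 0], "fingers": 0},
    {"delta_pos": [0.257, -0.03, 0.05], "turn": [0, 0, 0], "fingers": 0},
    {"delta_pos": [0.257, -0.03, 0.05], "turn": [0, 0, 0], "fingers": 0},
    {"delta_pos": [0.257, -0.03, 0.05], "turn": [0, 0, 0], "fingers": 0},
    {"delta_pos": [0.257, -0.03, 0.05], "turn": [0, 0, 0], "fingers": 0},
    {"delta_pos": [0.257, -0.03, 0.05], "turn": [0, 0, 0], "fingers": 0},
  ],
)

```text
clock: 2.6
position: [0.4336, 0.3525, 0.1527]
ee_rot: [0.722, 0.692, 0.0, 0.001]
ft_force: [0.2, -1.1, 0.2]
grip_width: 1.003
grasp_force: 0.0
```

```bash
python3 go.py .4315,.356,.042,1.53
```

```text
at [0.4336 0.3525 0.1527] psi 1.527 w 1.003 F 0.0 t 2.6 ft [ 0.2 -1.1  0.2] q [-0.01  0.4  -0.91  1.71  0.34  1.2  -1.06]
.4315,.356,.042,1.53 -> [0.0035, -0.0023, 0.1107] [0.001, 0.001, -0.003]
```

>>> move_arm(
  plan=[
    {"delta_pos": [0, 0, 0.04], "turn": [0, 0, 0], "fingers": 0},
    {"delta_pos": [0, 0, 0.08], "turn": [0, 0, 0], "fingers": 0},
    {"delta_pos": [0, 0, 0.11], "turn": [0, 0, 0], "fingers": 0},
    {"delta_pos": [0, 0, 0.11], "turn": [0, 0, 0], "fingers": 0},
  ],
)

```text
clock: 3.1
position: [0.4321, 0.3522, 0.0409]
ee_rot: [0.722, 0.692, -0.002, 0.0]
ft_force: [0.3, -0.2, 0.3]
grip_width: 0.996
grasp_force: 0.0
```

```bash
python3 go.py .4315,.356,.042,1.53
```

```text
at [0.4321 0.3522 0.0409] psi 1.529 w 0.996 F 0.0 t 3.1 ft [ 0.3 -0.2  0.3] q [-0.08  0.54 -0.83  1.81  0.46  1.01 -1.15]
.4315,.356,.042,1.53 -> [0.0038, -0.0008, -0.0011] [-0.002, 0.003, -0.001]
```

>>> move_arm(
  plan=[
    {"delta_pos": [0.004, 0, -0.001], "turn": [0, 0, 0], "fingers": 0},
    {"delta_pos": [0.004, 0, -0.001], "turn": [0, 0, 0], "fingers": 0},
    {"delta_pos": [0.004, 0, -0.001], "turn": [0, 0, 0], "fingers": 0.7},
    {"delta_pos": [0.004, 0, -0.001], "turn": [0, 0, 0], "fingers": 0.7},
    {"delta_pos": [0.004, 0, -0.001], "turn": [0, 0, 0], "fingers": 0.7},
    {"delta_pos": [0.004, 0, -0.001], "turn": [0, 0, 0], "fingers": 0.7},
    {"delta_pos": [0.004, 0, -0.001], "turn": [0, 0, 0], "fingers": 0.7},
    {"delta_pos": [0.004, 0, -0.001], "turn": [0, 0, 0], "fingers": 0.7},
  ],
)

```text
clock: 4.1
position: [0.4328, 0.3582, 0.0435]
ee_rot: [0.721, 0.692, 0.0, 0.0]
ft_force: [-1.4, -1.6, 4.1]
grip_width: 0.376
grasp_force: 39.5
```

```bash
python3 go.py .4315,.356,.15,1.53 .5585,.0275,.15,1.53
```

```text
at [0.4328 0.3582 0.0435] psi 1.53 w 0.376 F 39.5 t 4.1 ft [-1.4 -1.6  4.1] q [-0.09  0.54 -0.84  1.8   0.47  1.01 -1.15]
.4315,.356,.15,1.53 -> [-0.0022, -0.0012, -0.1065] [0.0, -0.0, -0.0]
.5585,.0275,.15,1.53 -> [-0.3252, 0.1391, -0.1064] [0.0, -0.0, -0.0]
```

>>> move_arm(
  plan=[
    {"delta_pos": [0, 0, -0.05], "turn": [0, 0, 0], "fingers": 0.7},
    {"delta_pos": [0, 0, -0.106], "turn": [0, 0, 0], "fingers": 0.7},
    {"delta_pos": [0, 0, -0.106], "turn": [0, 0, 0], "fingers": 0.7},
    {"delta_pos": [-0.325, 0.139, -0.106], "turn": [0, 0, 0], "fingers": 0.7},
    {"delta_pos": [-0.325, 0.139, -0.106], "turn": [0, 0, 0], "fingers": 0.7},
    {"delta_pos": [-0.325, 0.139, -0.106], "turn": [0, 0, 0], "fingers": 0.7},
    {"delta_pos": [-0.325, 0.139, -0.106], "turn": [0, 0, 0], "fingers": 0.7},
    {"delta_pos": [-0.325, 0.139, -0.106], "turn": [0, 0, 0], "fingers": 0.7},
    {"delta_pos": [-0.325, 0.139, -0.106], "turn": [0, 0, 0], "fingers": 0.7},
    {"delta_pos": [-0.325, 0.139, -0.106], "turn": [0, 0, 0], "fingers": 0.7},
    {"delta_pos": [-0.325, 0.139, -0.106], "turn": [0, 0, 0], "fingers": 0.7},
    {"delta_pos": [-0.325, 0.139, -0.106], "turn": [0, 0, 0], "fingers": 0.7},
  ],
)

```text
clock: 5.6
position: [0.5577, 0.0292, 0.1489]
ee_rot: [0.721, 0.693, -0.0, -0.0]
ft_force: [-0.4, 0.8, -1.5]
grip_width: 0.378
grasp_force: 40.3
```

Run:
```python
from m import *
import os
S=camera('scene');T=camera('top')
a=cv2.resize(T['color'][140:240,210:310,::-1],(390,390),interpolation=cv2.INTER_NEAREST)
b=cv2.resize(S['color'][190:290,220:320,::-1],(390,390),interpolation=cv2.INTER_NEAREST)
cv2.imwrite('pics/d1.png',np.hstack([a,b]))
WS=cloud(S); hs=cv2.cvtColor(S['color'],cv2.COLOR_RGB2HSV)
p=get_obs()['position']
P=WS[mask_rect(WS,p-[.03,.03,.06],p+[.03,.03,.05])]
blue=(hs[...,0]>95)&(hs[...,0]<125)&(hs[...,1]>120)&mask_rect(WS,p-[.04,.04,.06],p+[.04,.04,.05])
B=WS[blue];print('blue',len(B),B.min(0).round(4),B.max(0).round(4),B.mean(0).round(4))
os.system('python3 go.py .5585,.0275,.15,1.53 .5585,.0275,.045,1.53')
```

```text
at [0.5579 0.0288 0.1492] psi 1.532 w 0.375 F 40.3 t 5.7 ft [ 0.3 -0.1 -1. ] q [ 0.53  0.37 -0.8   1.72  0.28  1.17 -0.38]
.5585,.0275,.15,1.53 -> [-0.0013, 0.0006, -0.0008] [-0.0, 0.0, 0.002]
.5585,.0275,.045,1.53 -> [-0.0013, 0.0006, 0.1042] [-0.0, 0.0, 0.002]
blue 44 [0.5433 0.0345 0.1081] [0.5724 0.0474 0.1685] [0.556  0.0422 0.1321]
```

View pics/d1.png

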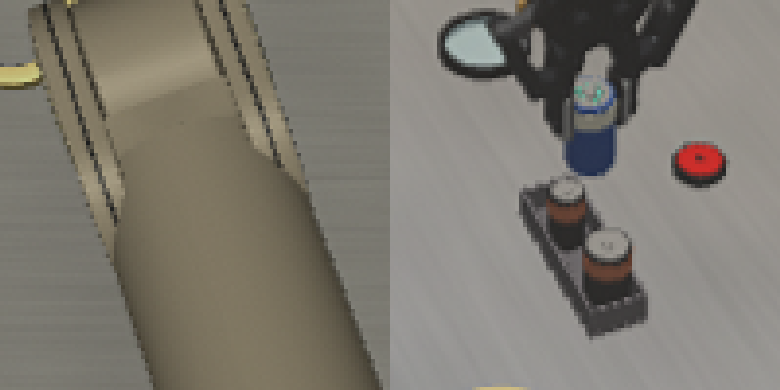

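The scene view shows the blue D upright in the jaws at crop (590,125), above the gap between the C cell (567,205) and the black D (608,260). The arm hides it from the top camera. I'll measure all three cells in the scene frame by fitting circles of known radius to their sides.

```bash
cat > cyl.py <<'E'
from m import *
from scipy.optimize import least_squares
def cyl(P,r,x0):
    o=-1
    f=lambda q:np.hypot(P[:,0]-q[0],P[:,1]-q[1])-r
    s=least_squares(f,x0,loss='soft_l1',f_scale=.002); return s.x.round(4),len(P),round(float(np.std(f(s.x))),4)
def side(c,Ws,x0,r,z0,z1,it=3):
    x=np.array(x0,float)
    for _ in range(it):
        P=np.concatenate([W[(np.hypot(W[...,0]-x[0],W[...,1]-x[1])<r+.006)&(np.hypot(W[...,0]-x[0],W[...,1]-x[1])>r-.008)&(W[...,2]>z0)&(W[...,2]<z1)] for W in Ws])
        a=cyl(P,r,x); x=a[0]
    return a
def frames(n='scene',k=3):
    cs=[camera(n) for _ in range(k)]; return cs,[cloud(c) for c in cs]
E
python3 - <<'E'
from cyl import *
cs,Ws=frames()
print('hand',side(cs,Ws,(.558,.03),.0166,.112,.128))
print('Din',side(cs,Ws,(.560,.065),.0166,.032,.060))
print('Cin',side(cs,Ws,(.558,-.003),.0131,.032,.048))
print(get_obs()['position'])
P=np.concatenate([W[mask_rect(W,[.52,-.06,.02],[.6,.1,.03])] for W in Ws])
print('box y',np.percentile(P[:,1],[.5,2,98,99.5]),'x',np.percentile(P[:,0],[1,99]))
E
```

```text
hand (array([0.5562, 0.0271]), 179, 0.0019)
Din (array([0.5587, 0.0637]), 303, 0.0017)
Cin (array([ 0.5566, -0.0047]), 125, 0.0017)
[0.55817474 0.02820796 0.14936868]
box y [-0.04443061 -0.04263246  0.08713662  0.08804668] x [0.53446398 0.58071181]
```

>>> move_arm(
  plan=[
    {"delta_pos": [0.001, 0.002, 0.02], "turn": [0, 0, 0], "fingers": 0.7},
    {"delta_pos": [0.001, 0.002, 0.05], "turn": [0, 0, 0], "fingers": 0.7},
    {"delta_pos": [0.001, 0.002, 0.07], "turn": [0, 0, 0], "fingers": 0.7},
    {"delta_pos": [0.001, 0.002, 0.07], "turn": [0, 0, 0], "fingers": 0.7},
    {"delta_pos": [0.001, 0.002, 0.07], "turn": [0, 0, 0], "fingers": 0.7},
  ],
)

```text
clock: 6.48
position: [0.5608, 0.0288, 0.0799]
ee_rot: [0.721, 0.693, 0.0, 0.0]
ft_force: [0.5, 0.4, -0.8]
grip_width: 0.377
grasp_force: 40.4
```

Run:
```python
from cyl import *
cs,Ws=frames()
p=get_obs()['position'];print(p,get_obs()['ft_force'])
print('hand',side(cs,Ws,p[:2]-[.002,.001],.0166,.045,.06))
print('hand',side(cs,Ws,p[:2]-[.002,.001],.0166,.06,.09))
print('Din',side(cs,Ws,(.560,.065),.0166,.032,.060))
```

```text
[0.56096049 0.02866494 0.08027568] [-0.08471978 -0.36187051 -1.48408133]
hand (array([0.5591, 0.0275]), 102, 0.0016)
hand (array([0.559 , 0.0277]), 305, 0.0022)
Din (array([0.5588, 0.0634]), 320, 0.002)
```

>>> move_arm(
  plan=[
    {"delta_pos": [0, -0.0015, 0.012], "turn": [0, 0, 0], "fingers": 0.7},
    {"delta_pos": [0, -0.0015, 0.022], "turn": [0, 0, 0], "fingers": 0.7},
    {"delta_pos": [0, -0.0015, 0.028], "turn": [0, 0, 0], "fingers": 0.7},
    {"delta_pos": [0, -0.0015, 0.032], "turn": [0, 0, 0], "fingers": 0.7},
    {"delta_pos": [0, -0.0015, 0.034], "turn": [0, 0, 0], "fingers": 0.7},
    {"delta_pos": [0, -0.0015, 0.034], "turn": [0, 0, 0], "fingers": 0.7},
  ],
)

```text
clock: 7.38
position: [0.5588, 0.0288, 0.0465]
ee_rot: [0.721, 0.693, -0.0, 0.0]
ft_force: [-6.4, -0.5, 13.1]
grip_width: 0.376
grasp_force: 42.0
```

Run:
```python
from cyl import *
cs,Ws=frames()
o=get_obs();p=o['position'];print(p,o['ft_force'],o['torque'])
print('hand',side(cs,Ws,p[:2]-[.002,.001],.0166,.03,.06))
print('Din',side(cs,Ws,(.560,.065),.0166,.032,.060))
print('Cin',side(cs,Ws,(.558,-.003),.0131,.032,.048))
W=Ws[0];P=W[(np.hypot(W[...,0]-p[0]+.002,W[...,1]-p[1])<.014)&(W[...,2]<.08)];print('topz',np.percentile(P[:,2],[50,75,90]))
cv2.imwrite('pics/d2.png',cv2.resize(cs[0]['color'][200:290,220:320,::-1],(600,540),interpolation=cv2.INTER_CUBIC))
```

```text
[0.5587865  0.0288143  0.04644353] [-6.02855816 -0.54409216 14.04831826] [-0.18520444  1.68190747 -0.07545029]
hand (array([0.556 , 0.0284]), 141, 0.0027)
Din (array([0.5589, 0.0635]), 308, 0.0021)
Cin (array([ 0.5545, -0.0041]), 1, 0.0)
topz [0.06360839 0.06513454 0.06642415]
```

View pics/d2.png

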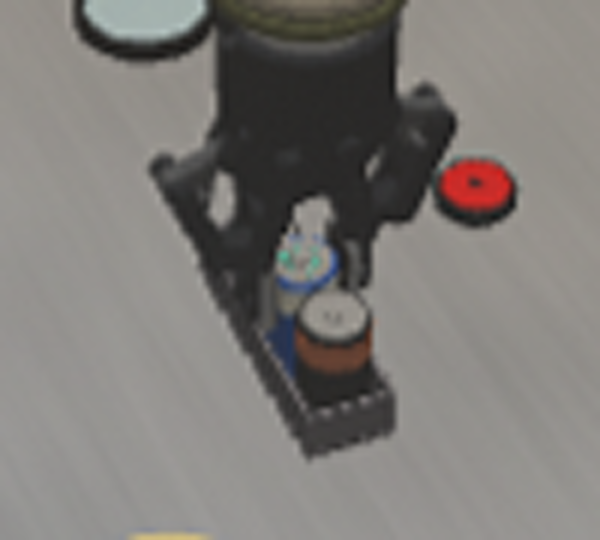

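The crusted D (about (305,262)) is in its gap next to the black D, and 14 N pushes up at exactly floor height, so I'll release it and rise.

>>> move_arm(
  plan=[
    {"delta_pos": [0, 0, 0], "turn": [0, 0, 0], "fingers": 0.45},
    {"delta_pos": [0, 0, 0], "turn": [0, 0, 0], "fingers": 0.3},
    {"delta_pos": [0, 0, 0], "turn": [0, 0, 0], "fingers": 0.3},
    {"delta_pos": [0, 0, -0.04], "turn": [0, 0, 0], "fingers": 0.3},
    {"delta_pos": [0, 0, -0.1], "turn": [0, 0, 0], "fingers": 0.3},
    {"delta_pos": [0, 0, -0.12], "turn": [0, 0, 0], "fingers": 0},
    {"delta_pos": [0, 0, -0.12], "turn": [0, 0, 0], "fingers": 0},
  ],
)

```text
clock: 8.4
position: [0.5596, 0.0286, 0.1666]
ee_rot: [0.722, 0.692, 0.001, 0.001]
ft_force: [0.0, 0.1, -1.0]
grip_width: 0.995
grasp_force: 0.0
```

Run:
```python
from cyl import *
import os
cs,Ws=frames()
def top(W,x,r): 
    P=W[(np.hypot(W[...,0]-x[0],W[...,1]-x[1])<r*.7)&(W[...,2]<.08)&(W[...,2]>.04)]; return np.median(P[:,2]).round(4),len(P)
h=side(cs,Ws,(.557,.028),.0166,.03,.06);d=side(cs,Ws,(.560,.065),.0166,.032,.060);c=side(cs,Ws,(.557,-.004),.0131,.032,.048)
print('crust',h,'lo/hi',side(cs,Ws,h[0],.0166,.03,.045)[0],side(cs,Ws,h[0],.0166,.045,.06)[0],top(Ws[0],h[0],.0166));print('Din',d,top(Ws[0],d[0],.0166));print('C',c,top(Ws[0],c[0],.0131))
os.system('python3 go.py .4125,.215,.15,1.25 .4125,.215,.038,1.25')
```

```text
at [0.5581 0.0284 0.1638] psi 1.53 w 0.998 F 0.0 t 8.55 ft [-0.  -0.1 -0.3] q [ 0.54  0.35 -0.8   1.7   0.27  1.2  -0.37]
.4125,.215,.15,1.25 -> [0.1805, -0.1531, 0.0141] [-0.002, 0.001, 0.28]
.4125,.215,.038,1.25 -> [0.1805, -0.1528, 0.1261] [-0.002, 0.001, 0.28]
crust (array([0.5571, 0.0271]), 173, 0.0019) lo/hi [0.557  0.0265] [0.5574 0.0271] (np.float64(0.0637), 40)
Din (array([0.5589, 0.0634]), 322, 0.002) (np.float64(0.0637), 45)
C (array([ 0.5565, -0.0052]), 56, 0.0019) (np.float64(0.0524), 23)
```

Scaled: 0.28 rad / 1.5708 = 0.1783.

>>> move_arm(
  plan=[
    {"delta_pos": [0.18, -0.153, 0.02], "turn": [0, 0, 0.1783], "fingers": 0},
    {"delta_pos": [0.18, -0.153, 0.02], "turn": [0, 0, 0.1783], "fingers": 0},
    {"delta_pos": [0.18, -0.153, 0.02], "turn": [0, 0, 0.1783], "fingers": 0},
    {"delta_pos": [0.18, -0.153, 0.02], "turn": [0, 0, 0.1783], "fingers": 0},
    {"delta_pos": [0.18, -0.153, 0.02], "turn": [0, 0, 0.1783], "fingers": 0},
    {"delta_pos": [0.18, -0.153, 0.02], "turn": [0, 0, 0.1783], "fingers": 0},
    {"delta_pos": [0.18, -0.153, 0.02], "turn": [0, 0, 0.1783], "fingers": 0},
    {"delta_pos": [0.18, -0.153, 0.06], "turn": [0, 0, 0.1783], "fingers": 0},
    {"delta_pos": [0.18, -0.153, 0.1], "turn": [0, 0, 0.1783], "fingers": 0},
    {"delta_pos": [0.18, -0.153, 0.126], "turn": [0, 0, 0.1783], "fingers": 0},
    {"delta_pos": [0.18, -0.153, 0.126], "turn": [0, 0, 0.1783], "fingers": 0},
  ],
)

```text
clock: 9.93
position: [0.4125, 0.2136, 0.0377]
ee_rot: [0.811, 0.585, -0.002, -0.001]
ft_force: [-0.1, 0.8, 0.7]
grip_width: 1.001
grasp_force: 0.0
```

```bash
python3 go.py .4125,.215,.038,1.25
```

```text
at [0.4125 0.2136 0.0377] psi 1.249 w 1.001 F 0.0 t 9.93 ft [-0.1  0.8  0.7] q [ 0.21  0.34 -0.87  2.04  0.33  0.9  -1.16]
.4125,.215,.038,1.25 -> [0.0013, -0.0004, -0.0003] [-0.003, 0.002, -0.001]
```

>>> move_arm(
  plan=[
    {"delta_pos": [0.001, 0, 0], "turn": [0, 0, 0], "fingers": 0.8},
    {"delta_pos": [0.001, 0, 0], "turn": [0, 0, 0], "fingers": 0.8},
    {"delta_pos": [0.001, 0, 0], "turn": [0, 0, 0], "fingers": 0.8},
    {"delta_pos": [0.001, 0, 0], "turn": [0, 0, 0], "fingers": 0.8},
    {"delta_pos": [0.001, 0, 0], "turn": [0, 0, 0], "fingers": 0.8},
    {"delta_pos": [0.001, 0, 0], "turn": [0, 0, 0], "fingers": 0.8},
    {"delta_pos": [0.001, 0, 0], "turn": [0, 0, 0], "fingers": 0.8},
  ],
)

```text
clock: 10.8
position: [0.4142, 0.2159, 0.0401]
ee_rot: [0.811, 0.585, 0.0, 0.0]
ft_force: [-2.1, 0.4, 6.5]
grip_width: 0.298
grasp_force: 41.3
```

```bash
python3 go.py .4125,.215,.14,1.25 .5575,-.029,.14,1.535
```

```text
at [0.4142 0.2159 0.0401] psi 1.25 w 0.298 F 41.3 t 10.8 ft [-2.1  0.4  6.5] q [ 0.21  0.34 -0.87  2.04  0.33  0.9  -1.16]
.4125,.215,.14,1.25 -> [-0.0013, -0.0012, -0.0999] [0.001, -0.0, -0.0]
.5575,-.029,.14,1.535 -> [-0.1871, 0.2134, -0.0997] [0.001, -0.0, -0.285]
```

Scaled: -0.285 rad / 1.5708 = -0.1814.

>>> move_arm(
  plan=[
    {"delta_pos": [0, 0, -0.05], "turn": [0, 0, 0], "fingers": 0.8},
    {"delta_pos": [0, 0, -0.1], "turn": [0, 0, 0], "fingers": 0.8},
    {"delta_pos": [0, 0, -0.1], "turn": [0, 0, 0], "fingers": 0.8},
    {"delta_pos": [-0.187, 0.213, -0.1], "turn": [0, 0, -0.1814], "fingers": 0.8},
    {"delta_pos": [-0.187, 0.213, -0.1], "turn": [0, 0, -0.1814], "fingers": 0.8},
    {"delta_pos": [-0.187, 0.213, -0.1], "turn": [0, 0, -0.1814], "fingers": 0.8},
    {"delta_pos": [-0.187, 0.213, -0.1], "turn": [0, 0, -0.1814], "fingers": 0.8},
    {"delta_pos": [-0.187, 0.213, -0.1], "turn": [0, 0, -0.1814], "fingers": 0.8},
    {"delta_pos": [-0.187, 0.213, -0.1], "turn": [0, 0, -0.1814], "fingers": 0.8},
    {"delta_pos": [-0.187, 0.213, -0.1], "turn": [0, 0, -0.1814], "fingers": 0.8},
    {"delta_pos": [-0.187, 0.213, -0.1], "turn": [0, 0, -0.1814], "fingers": 0.8},
  ],
)

```text
clock: 12.18
position: [0.5562, -0.0276, 0.1392]
ee_rot: [0.719, 0.695, -0.0, -0.0]
ft_force: [0.6, -0.0, -0.6]
grip_width: 0.297
grasp_force: 40.6
```

Run:
```python
from cyl import *
import os
cs,Ws=frames()
p=get_obs()['position']
P=np.concatenate([W[mask_rect(W,p-[.025,.02,.037],p+[.025,.02,-.012])] for W in Ws])
print('9v cloud',len(P),np.percentile(P,[2,10,50,90,98],axis=0).round(4).tolist())
# box: fit outlines: end wall -y and rim
for z0,z1 in((.02,.03),):
    B=np.concatenate([W[mask_rect(W,[.52,-.06,z0],[.6,.1,z1])] for W in Ws]); print(rect(B))
os.system('python3 go.py .5575,-.029,.14,1.535')
cv2.imwrite('pics/n1.png',cv2.resize(cs[0]['color'][180:280,215:315,::-1],(600,600),interpolation=cv2.INTER_CUBIC))
```

```text
at [ 0.5566 -0.0282  0.1395] psi 1.536 w 0.302 F 40.6 t 12.32 ft [ 0.3 -0.8 -0.2] q [ 0.62  0.37 -0.78  1.74  0.28  1.15 -0.27]
.5575,-.029,.14,1.535 -> [-0.0008, 0.001, -0.0005] [0.0, 0.0, 0.001]
9v cloud 236 [[0.5425, -0.035, 0.103], [0.5443, -0.0264, 0.105], [0.5571, -0.0213, 0.1144], [0.5678, -0.0184, 0.1249], [0.5691, -0.0169, 0.127]]
(array([557.8,  21.8]), array([134.2,  44.2]), 87.4)
```

View pics/n1.png

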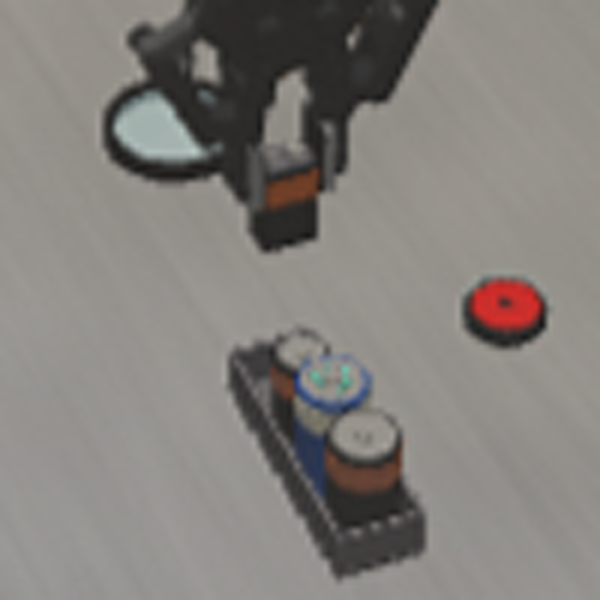

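The 9-volt hangs upright with its orange band at (290,188). The three seated cells show at (300,350), (335,378) and (365,435), and the free gap at the far end near (255,365). The depth reading agrees with a centred approach, so I'll lower partway and check again.

>>> move_arm(
  plan=[
    {"delta_pos": [0, 0, 0.02], "turn": [0, 0, 0], "fingers": 0.8},
    {"delta_pos": [0, 0, 0.04], "turn": [0, 0, 0], "fingers": 0.8},
    {"delta_pos": [0, 0, 0.04], "turn": [0, 0, 0], "fingers": 0.8},
    {"delta_pos": [0, 0, 0.04], "turn": [0, 0, 0], "fingers": 0.8},
  ],
)

```text
clock: 12.82
position: [0.5568, -0.0288, 0.0993]
ee_rot: [0.72, 0.694, 0.0, -0.0]
ft_force: [0.9, 0.5, -0.5]
grip_width: 0.295
grasp_force: 40.6
```

Run:
```python
from cyl import *
import os
cs,Ws=frames()
p=get_obs()['position']
P=np.concatenate([W[mask_rect(W,p-[.025,.02,.034],p+[.025,.02,-.012])] for W in Ws])
P=P[(P[:,0]>p[0]-.010)&(P[:,0]<p[0]+.008)]
print('9v face',len(P),np.percentile(P,[2,10,50,90,98],axis=0).round(4).tolist())
print('C',side(cs,Ws,(.557,-.004),.0131,.036,.048))
os.system('python3 go.py .5575,-.029,.043,1.535')
cv2.imwrite('pics/n2.png',cv2.resize(cs[0]['color'][190:270,225:305,::-1],(600,600),interpolation=cv2.INTER_CUBIC))
```

```text
at [ 0.5572 -0.0289  0.0999] psi 1.535 w 0.298 F 40.6 t 12.97 ft [-0.2 -0.2  0.1] q [ 0.6   0.41 -0.76  1.77  0.32  1.08 -0.3 ]
.5575,-.029,.043,1.535 -> [-0.0001, 0.0003, 0.0569] [0.001, 0.0, -0.0]
9v face 119 [[0.548, -0.025, 0.0661], [0.5488, -0.0237, 0.0685], [0.5564, -0.0212, 0.0773], [0.5631, -0.0192, 0.086], [0.5648, -0.0177, 0.0872]]
C (array([ 0.5564, -0.004 ]), 42, 0.0013)
```

View pics/n2.png

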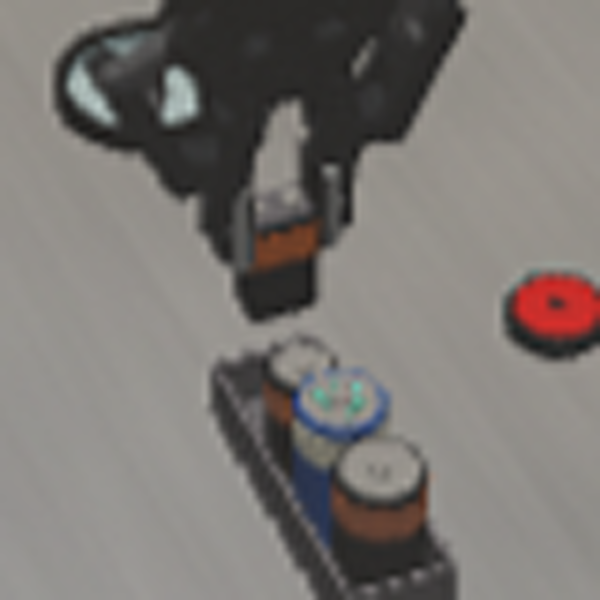

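>>> move_arm(
  plan=[
    {"delta_pos": [0.001, 0, 0.01], "turn": [0, 0, 0], "fingers": 0.8},
    {"delta_pos": [0.001, 0, 0.022], "turn": [0, 0, 0], "fingers": 0.8},
    {"delta_pos": [0.001, 0, 0.032], "turn": [0, 0, 0], "fingers": 0.8},
    {"delta_pos": [0.001, 0, 0.04], "turn": [0, 0, 0], "fingers": 0.8},
    {"delta_pos": [0.001, 0, 0.04], "turn": [0, 0, 0], "fingers": 0.8},
  ],
)

```text
clock: 13.6
position: [0.5564, -0.0279, 0.0586]
ee_rot: [0.72, 0.694, -0.0, -0.001]
ft_force: [-0.4, 0.5, 0.4]
grip_width: 0.297
grasp_force: 40.6
```

```bash
python3 go.py .5575,-.028,.043,1.535
```

```text
at [ 0.5564 -0.0279  0.0586] psi 1.535 w 0.297 F 40.6 t 13.6 ft [-0.4  0.5  0.4] q [ 0.57  0.47 -0.73  1.8   0.36  1.01 -0.34]
.5575,-.028,.043,1.535 -> [-0.0001, 0.0011, 0.0156] [-0.001, -0.0, -0.0]
```

Bottom is at about 0.0185 m, inside the box without contact. Going down to the floor.

>>> move_arm(
  plan=[
    {"delta_pos": [0, 0, 0.006], "turn": [0, 0, 0], "fingers": 0.8},
    {"delta_pos": [0, 0, 0.011], "turn": [0, 0, 0], "fingers": 0.8},
    {"delta_pos": [0, 0, 0.014], "turn": [0, 0, 0], "fingers": 0.8},
    {"delta_pos": [0, 0, 0.0165], "turn": [0, 0, 0], "fingers": 0.8},
    {"delta_pos": [0, 0, 0.0165], "turn": [0, 0, 0], "fingers": 0.8},
  ],
)

```text
clock: 14.22
position: [0.5568, -0.0279, 0.0431]
ee_rot: [0.72, 0.694, -0.0, 0.0]
ft_force: [-2.6, -0.1, 4.0]
grip_width: 0.299
grasp_force: 41.1
```

```bash
python3 go.py .5575,-.028,.043,1.535
```

```text
at [ 0.5568 -0.0279  0.0431] psi 1.535 w 0.299 F 41.1 t 14.22 ft [-2.6 -0.1  4. ] q [ 0.56  0.49 -0.72  1.81  0.38  0.98 -0.35]
.5575,-.028,.043,1.535 -> [-0.0001, 0.0007, 0.0001] [-0.0, 0.0, -0.0]
```

>>> move_arm(
  plan=[
    {"delta_pos": [0, 0, 0], "turn": [0, 0, 0], "fingers": 0.5},
    {"delta_pos": [0, 0, 0], "turn": [0, 0, 0], "fingers": 0.4},
    {"delta_pos": [0, 0, 0], "turn": [0, 0, 0], "fingers": 0.4},
    {"delta_pos": [0, 0, -0.03], "turn": [0, 0, 0], "fingers": 0.4},
    {"delta_pos": [0, 0, -0.08], "turn": [0, 0, 0], "fingers": 0.4},
    {"delta_pos": [0, 0, -0.14], "turn": [0, 0, 0], "fingers": 0},
    {"delta_pos": [0, 0, -0.14], "turn": [0, 0, 0], "fingers": 0},
  ],
)

```text
clock: 15.1
position: [0.5592, -0.0275, 0.1876]
ee_rot: [0.72, 0.694, 0.002, 0.003]
ft_force: [-0.7, -0.1, -0.3]
grip_width: 0.983
grasp_force: 0.0
```

Run:
```python
from cyl import *
import os,pickle
cs,Ws=frames()
def top(x,r):
    P=np.concatenate([W[(np.hypot(W[...,0]-x[0],W[...,1]-x[1])<r*.7)&(W[...,2]<.08)&(W[...,2]>.035)] for W in Ws]); return np.median(P[:,2]).round(4),len(P)
h=side(cs,Ws,(.557,.028),.0166,.03,.06);d=side(cs,Ws,(.560,.065),.0166,.032,.060);c=side(cs,Ws,(.557,-.004),.0131,.032,.048)
print('crust',h,top(h[0],.0166));print('Din',d,top(d[0],.0166));print('C',c,top(c[0],.0131));print('9v',top((.556,-.028),.011))
# lens
for n in('top','scene'):
    c=pickle.load(open(n+'.pkl','rb'));W=cloud(c)
    p=np.array([.474,-.2414]);roi=mask_rect(W,[.38,-.32,-.02],[.6,-.16,.03])
    h=cv2.cvtColor(c['color'],cv2.COLOR_RGB2HSV)
    wood=roi&(h[...,0]<22)&(h[...,1]>110)&(h[...,2]<140)
    v,u=np.nonzero(wood); Q=np.array([plane(c,a,b,.013)for a,b in zip(u,v)]);print(n,'wood',len(Q),rect(Q),'medz',np.median(W[wood][:,2]))
    rim=roi&(h[...,2]<60)&(h[...,1]<110)
    v,u=np.nonzero(rim);Q=np.array([plane(c,a,b,.008)for a,b in zip(u,v)]);print(' rim',len(Q),circ(Q),Q[:,:2].mean(0).round(4),np.ptp(Q,0))
    glass=roi&(h[...,0]>60)&(h[...,0]<110)&(h[...,2]>120)
    v,u=np.nonzero(glass);Q=np.array([plane(c,a,b,.008)for a,b in zip(u,v)]);print(' glass',len(Q),circ(Q) if len(Q) else 0)
os.system('python3 go.py .5575,-.028,.043,1.535')
cv2.imwrite('pics/n3.png',cv2.resize(cs[0]['color'][190:290,215:315,::-1],(600,600),interpolation=cv2.INTER_CUBIC))
```

```text
at [ 0.5563 -0.0282  0.1821] psi 1.535 w 1.002 F 0.0 t 15.25 ft [-1.1  0.7 -0. ] q [ 0.64  0.33 -0.79  1.69  0.24  1.23 -0.25]
.5575,-.028,.043,1.535 -> [0.0003, 0.0013, 0.1391] [-0.001, 0.0, -0.0]
crust (array([0.5572, 0.0264]), 182, 0.0021) (np.float64(0.0639), 121)
Din (array([0.5589, 0.0636]), 307, 0.0019) (np.float64(0.0636), 146)
C (array([ 0.5599, -0.0097]), 97, 0.0024) (np.float64(0.052), 59)
9v (np.float64(0.0506), 61)
top wood 185 (array([ 441.3, -256.1]), array([90.5, 17.5]), 21.4) medz 0.013949586712172732
 rim 111 [ 0.4947 -0.2333  0.0681] [ 0.524 -0.221] [0.13120352 0.06874788 0.        ]
 glass 348 [ 0.5194 -0.2257  0.0367]
scene wood 75 (array([ 445.3, -254.7]), array([96.1, 21.3]), 29.6) medz 0.0166557004023823
 rim 105 [ 0.48   -0.2338  0.0861] [ 0.5155 -0.216 ] [0.16204667 0.08340311 0.        ]
 glass 172 [ 0.5255 -0.221   0.0294]
```

View pics/n3.png

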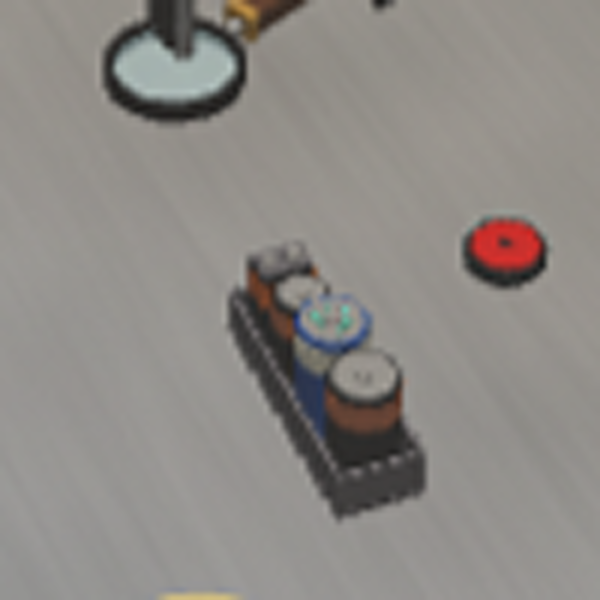

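All four batteries stand seated, with tops at 64, 64, 52 and 49–50 mm. From the top view the lens handle's middle is (0.441, -0.256), 90.5 x 17.5 mm, and its axis is at 21.4°. The grip point is then about (0.458, -0.2495) and the glass centre about (0.526, -0.222).

```bash
python3 go.py .458,-.2495,.10,.373 .458,-.2495,.014,.373
```

```text
at [ 0.5563 -0.0282  0.1821] psi 1.535 w 1.002 F 0.0 t 15.25 ft [-1.1  0.7 -0. ] q [ 0.64  0.33 -0.79  1.69  0.24  1.23 -0.25]
.458,-.2495,.10,.373 -> [-0.2247, -0.0902, 0.0822] [-0.001, 0.001, 1.162]
.458,-.2495,.014,.373 -> [-0.2247, -0.0901, 0.1682] [-0.001, 0.001, 1.162]
```

Scaled: 1.162 rad / 1.5708 = 0.7398.

>>> move_arm(
  plan=[
    {"delta_pos": [-0.225, -0.09, 0], "turn": [0, 0, 0.7398], "fingers": 0},
    {"delta_pos": [-0.225, -0.09, 0], "turn": [0, 0, 0.7398], "fingers": 0},
    {"delta_pos": [-0.225, -0.09, 0], "turn": [0, 0, 0.7398], "fingers": 0},
    {"delta_pos": [-0.225, -0.09, 0], "turn": [0, 0, 0.7398], "fingers": 0},
    {"delta_pos": [-0.225, -0.09, 0.04], "turn": [0, 0, 0.7398], "fingers": 0},
    {"delta_pos": [-0.225, -0.09, 0.08], "turn": [0, 0, 0.7398], "fingers": 0},
    {"delta_pos": [-0.225, -0.09, 0.1], "turn": [0, 0, 0.7398], "fingers": 0},
    {"delta_pos": [-0.225, -0.09, 0.1], "turn": [0, 0, 0.7398], "fingers": 0},
    {"delta_pos": [-0.225, -0.09, 0.1], "turn": [0, 0, 0.7398], "fingers": 0},
    {"delta_pos": [-0.225, -0.09, 0.1], "turn": [0, 0, 0.7398], "fingers": 0},
  ],
)

```text
clock: 16.5
position: [0.4593, -0.2498, 0.0837]
ee_rot: [0.983, 0.186, 0.001, 0.001]
ft_force: [-0.4, -0.6, 1.1]
grip_width: 0.999
grasp_force: 0.0
```

Run:
```python
from cyl import *
import os
T=camera('top');S=camera('scene')
cv2.imwrite('pics/l1.png',np.hstack([cv2.resize(c['color'][a:a+100,b:b+100,::-1],(390,390),interpolation=cv2.INTER_CUBIC) for c,a,b in((T,160,300),(S,130,200))]))
os.system('python3 go.py .458,-.2495,.014,.373')
```

```text
at [ 0.4591 -0.2498  0.0836] psi 0.373 w 0.996 F 0.0 t 16.6 ft [-0.3  0.   0.1] q [ 0.87  0.31 -0.52  1.88  0.18  0.99 -0.93]
.458,-.2495,.014,.373 -> [-0.001, -0.0007, 0.0696] [0.001, -0.001, 0.0]
```

View pics/l1.png

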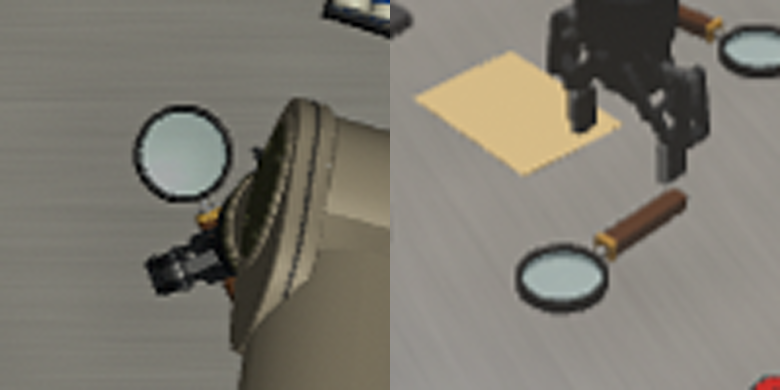

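The jaws straddle the handle (top crop: glass centre (183,153), gripper (190,265)). Lowering and gripping.

>>> move_arm(
  plan=[
    {"delta_pos": [0, 0, 0.03], "turn": [0, 0, 0], "fingers": 0},
    {"delta_pos": [0, 0, 0.055], "turn": [0, 0, 0], "fingers": 0},
    {"delta_pos": [0, 0, 0.068], "turn": [0, 0, 0], "fingers": 0},
    {"delta_pos": [0, 0, 0.068], "turn": [0, 0, 0], "fingers": 0},
    {"delta_pos": [0, 0, 0.068], "turn": [0, 0, 0], "fingers": 0.5},
    {"delta_pos": [0, 0, 0.068], "turn": [0, 0, 0], "fingers": 0.9},
    {"delta_pos": [0, 0, 0.068], "turn": [0, 0, 0], "fingers": 0.9},
    {"delta_pos": [0, 0, 0.068], "turn": [0, 0, 0], "fingers": 0.9},
    {"delta_pos": [0, 0, 0.068], "turn": [0, 0, 0], "fingers": 0.9},
    {"delta_pos": [0, 0, 0.068], "turn": [0, 0, 0], "fingers": 0.9},
  ],
  force=70,
)

```text
clock: 17.85
position: [0.4591, -0.2497, 0.0155]
ee_rot: [0.983, 0.185, 0.0, 0.0]
ft_force: [-1.6, -0.1, 6.1]
grip_width: 0.185
grasp_force: 69.3
```

```bash
python3 go.py .458,-.2495,.014,.373
```

```text
at [ 0.4591 -0.2497  0.0155] psi 0.373 w 0.185 F 69.3 t 17.85 ft [-1.6 -0.1  6.1] q [ 0.84  0.41 -0.49  1.93  0.25  0.86 -0.98]
.458,-.2495,.014,.373 -> [-0.0009, -0.0006, 0.0015] [0.001, -0.0, -0.0]
```

>>> move_arm(
  plan=[
    {"delta_pos": [0, 0, -0.03], "turn": [0, 0, 0], "fingers": 0.9},
    {"delta_pos": [0, 0, -0.08], "turn": [0, 0, 0], "fingers": 0.9},
    {"delta_pos": [0, 0, -0.13], "turn": [0, 0, 0], "fingers": 0.9},
    {"delta_pos": [0, 0, -0.18], "turn": [0, 0, 0], "fingers": 0.9},
    {"delta_pos": [0, 0, -0.19], "turn": [0, 0, 0], "fingers": 0.9},
    {"delta_pos": [0, 0, -0.19], "turn": [0, 0, 0], "fingers": 0.9},
  ],
)

```text
clock: 18.6
position: [0.4587, -0.2496, 0.2048]
ee_rot: [0.983, 0.185, 0.0, 0.0]
ft_force: [-0.3, 0.2, -0.6]
grip_width: 0.185
grasp_force: 68.6
```

```bash
cat > lens.py <<'E'
from cyl import *
def lens(k=3):
    p=get_obs()['position']
    Q=[];cs,Ws=frames('scene',k)
    for c,W in zip(cs,Ws):
        h=cv2.cvtColor(c['color'],cv2.COLOR_RGB2HSV)
        m=mask_rect(W,p-[.15,.15,.06],p+[.15,.15,.04])&(h[...,0]>60)&(h[...,0]<110)&(h[...,1]>8)&(h[...,2]>110)
        n,l,s,_=cv2.connectedComponentsWithStats(m.astype(np.uint8)); i=1+np.argmax(s[1:,4]); Q.append(W[l==i]); cen=_[i]
    Q=np.concatenate(Q); c0=np.median(Q,0); A=np.c_[Q[:,:2]-c0[:2],np.ones(len(Q))]
    co,*_=np.linalg.lstsq(A,Q[:,2],rcond=None)
    print('glass',len(Q),'mean',Q.mean(0).round(4),'circ',circ(Q),'tilt slopes x,y',co[:2].round(3),'rms',np.std(Q[:,2]-A@co).round(4))
    return cs
E
python3 - <<'E'
from lens import *
import pickle,os
S=pickle.load(open('scene.pkl','rb'));T=pickle.load(open('top.pkl','rb'))
o1,d1=ray(T,342.3,112.2);o2,d2=ray(S,176,180)
A=np.c_[d1,-d2];s=np.linalg.lstsq(A,o2-o1,rcond=None)[0];print('tip',(o1+d1*s[0]).round(4),(o2+d2*s[1]).round(4))
lens()
os.system('python3 go.py .507,-.025,.205,.8')
E
```

```text
at [ 0.458  -0.2492  0.2031] psi 0.373 w 0.186 F 68.6 t 18.75 ft [-0.5  0.3 -1.6] q [ 0.9   0.17 -0.54  1.76  0.09  1.24 -0.86]
.507,-.025,.205,.8 -> [0.1273, -0.191, -0.0017] [-0.003, 0.001, -0.427]
tip [ 0.7322 -0.1881  0.1742] [ 0.731  -0.1875  0.1738]
glass 347 mean [ 0.5175 -0.2195  0.1982] circ [ 0.5262 -0.2164  0.0327] tilt slopes x,y [0.048 0.051] rms 0.002
```

Scaled: -0.427 rad / 1.5708 = -0.2718.

>>> move_arm(
  plan=[
    {"delta_pos": [0.127, -0.191, -0.002], "turn": [0, 0, -0.2718], "fingers": 0.9},
    {"delta_pos": [0.127, -0.191, -0.002], "turn": [0, 0, -0.2718], "fingers": 0.9},
    {"delta_pos": [0.127, -0.191, -0.002], "turn": [0, 0, -0.2718], "fingers": 0.9},
    {"delta_pos": [0.127, -0.191, -0.002], "turn": [0, 0, -0.2718], "fingers": 0.9},
    {"delta_pos": [0.127, -0.191, -0.002], "turn": [0, 0, -0.2718], "fingers": 0.9},
    {"delta_pos": [0.127, -0.191, -0.002], "turn": [0, 0, -0.2718], "fingers": 0.9},
    {"delta_pos": [0.127, -0.191, -0.002], "turn": [0, 0, -0.2718], "fingers": 0.9},
    {"delta_pos": [0.127, -0.191, -0.002], "turn": [0, 0, -0.2718], "fingers": 0.9},
    {"delta_pos": [0.127, -0.191, -0.002], "turn": [0, 0, -0.2718], "fingers": 0.9},
  ],
)

```text
clock: 19.88
position: [0.5074, -0.0259, 0.2068]
ee_rot: [0.921, 0.389, -0.0, 0.0]
ft_force: [-0.0, -0.2, -1.1]
grip_width: 0.186
grasp_force: 68.6
```

Run:
```python
from lens import *
import pickle,os
cs=lens(); T=camera('top')
# baselines: flat lens on the table, initial scene
c=pickle.load(open('scene.pkl','rb'));W=cloud(c);h=cv2.cvtColor(c['color'],cv2.COLOR_RGB2HSV)
m=mask_rect(W,[.47,-.28,-.03],[.58,-.16,.05])&(h[...,0]>60)&(h[...,0]<110)&(h[...,1]>8)&(h[...,2]>110)
Q=W[m];A=np.c_[Q[:,:2]-Q[:,:2].mean(0),np.ones(len(Q))];print('flat base',len(Q),np.linalg.lstsq(A,Q[:,2],rcond=None)[0].round(3),circ(Q))
WT=cloud(T);p=get_obs()['position']
h=cv2.cvtColor(T['color'],cv2.COLOR_RGB2HSV)
cv2.imwrite('pics/f1.png',np.hstack([cv2.resize(x['color'][a:a+100,b:b+100,::-1],(390,390),interpolation=cv2.INTER_CUBIC) for x,a,b in((T,130,210),(cs[0],150,200))]))
os.system('python3 go.py .507,-.025,.1835,.8')
```

```text
at [ 0.5075 -0.0255  0.2069] psi 0.8 w 0.189 F 68.6 t 20.07 ft [-0.4 -0.1 -1.3] q [ 0.66  0.17 -0.76  1.78  0.12  1.24 -0.9 ]
.507,-.025,.1835,.8 -> [0.0, -0.0007, 0.0234] [0.0, 0.0, -0.0]
glass 872 mean [0.5574 0.03   0.2007] circ [0.5566 0.0313 0.0342] tilt slopes x,y [0.017 0.034] rms 0.0019
flat base 182 [0.035 0.058 0.01 ] [ 0.5271 -0.2168  0.0334]
```

View pics/f1.png

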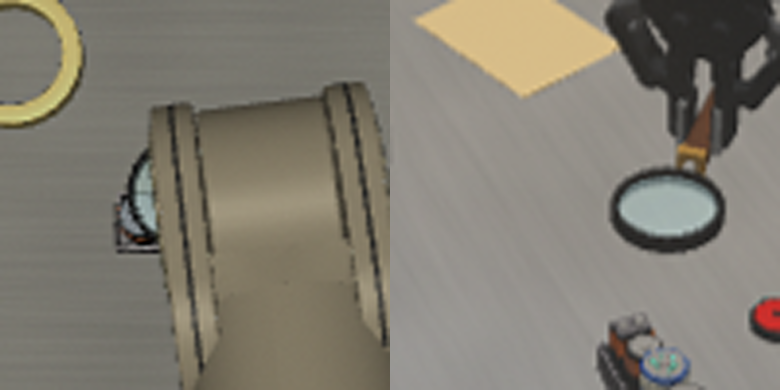

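Both views show the lens level over the box: glass at scene crop (667,207), crusted cell below at (665,365). The tilt matches the flat-on-table baseline within about 0.03 rad, and the pointer tip triangulates to z = 0.174. Lowering to the focal height.

>>> move_arm(
  plan=[
    {"delta_pos": [-0.001, 0.0015, 0.01], "turn": [0, 0, 0], "fingers": 0.9},
    {"delta_pos": [-0.001, 0.0015, 0.018], "turn": [0, 0, 0], "fingers": 0.9},
    {"delta_pos": [-0.001, 0.0015, 0.0225], "turn": [0, 0, 0], "fingers": 0.9},
    {"delta_pos": [-0.001, 0.0015, 0.0225], "turn": [0, 0, 0], "fingers": 0.9},
    {"delta_pos": [-0.001, 0.0015, 0.0225], "turn": [0, 0, 0], "fingers": 0.9},
    {"delta_pos": [-0.001, 0.0015, 0.0225], "turn": [0, 0, 0], "fingers": 0.9},
    {"delta_pos": [-0.001, 0.0015, 0.0225], "turn": [0, 0, 0], "fingers": 0.9},
    {"delta_pos": [-0.001, 0.0015, 0.0225], "turn": [0, 0, 0], "fingers": 0.9},
  ],
)

```text
clock: 21.08
position: [0.5079, -0.0272, 0.1844]
ee_rot: [0.921, 0.389, 0.0, 0.0]
ft_force: [-0.4, -0.1, -0.7]
grip_width: 0.187
grasp_force: 68.6
```

Run:
```python
from lens import *
import os
cs,Ws=frames()
print('crust',side(cs,Ws,(.557,.027),.0166,.03,.06),'Din',side(cs,Ws,(.559,.0636),.0166,.03,.06))
lens(5)
o=get_obs();print(np.abs(o['joint_velocities']).max())
os.system('python3 go.py .507,-.025,.1842,.8')
```

```text
at [ 0.5079 -0.0271  0.1844] psi 0.8 w 0.185 F 68.6 t 21.48 ft [ 0.  -0.7 -1.1] q [ 0.65  0.19 -0.75  1.81  0.14  1.2  -0.91]
.507,-.025,.1842,.8 -> [0.0009, -0.0021, 0.0002] [0.0, 0.0, -0.0]
crust (array([0.5567, 0.0272]), 170, 0.0019) Din (array([0.5586, 0.0637]), 346, 0.002)
glass 1428 mean [0.5578 0.0287 0.1782] circ [0.5583 0.0311 0.0353] tilt slopes x,y [0.01 0.03] rms 0.0019
0.0015844856558261894
```

Glass centre is about 2 mm sideways from the terminal, its height is 0.174 ± 0.001 (0.178 less the 4 mm depth offset), and the arm is still. Handing in.

```bash
python3 -c "
from workcell import hand_in
print(hand_in())"
```

```text
the job is handed in; nothing more can be done
None
```

I handed the job in at about 21.5 s with both batteries seated upright on the box floor and the lens held still over the crusted terminal, measured about 2 mm off centre sideways and within about 1 mm of the pointer's height; the call returned no verdict.

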